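Return the oblong paint tin by the rocker chute

TASK

Clearing up after class: pick the oblong steel paint tin out from among the square, round and long pencil tins and set it gently on the half of the rocker tray nearer the wooden catch crate, then let go, so that its own weight tips the tray and it slides down into the crate. Do not tip the tray by hand or with the tin still held; the tin must end at rest at the bottom of the crate and the empty tray must swing back level.

Things in the scene. Friction and masses are not known exactly. Their poses are not given: they have to be found in the camera images.
- tin_mid (a point): centre (half-way up) of the closed oblong steel paint tin, 90 mm long (its own x) by 54 mm wide (y) by 28 mm high (z), about 250 g, lying flat on the table. Near it lie other plain steel tins that are not wanted: a square one 60 x 60 x 28 mm, a round one 66 mm across and 28 mm high, and a long flat pencil tin 180 x 48 x 22 mm.
- tray_spot (a point): where to set the tin's middle (15 mm either way will do): on the rocker tray's floor, 65 mm ahead of the pivot. x points along the tray to the crate, y across, z up. Bare aluminium trough, floor 192 mm above the table when level, from 110 mm behind the pivot to 130 mm ahead, 130 mm wide inside; side walls 16 mm, back wall 30 mm above the floor, crate end open. Set the tin lengthwise along x.
- tray (a joint): tilt of the rocker tray, rad: 0 = level on its tail stop (it cannot tip the other way); grows as the crate end goes down, to a stop at 0.72. A counterweight holds it level when empty and brings it back after the tin has left; the hinge is damped: all this takes about 3 s. It tips only if the tin's middle is over 35 mm ahead of the pivot. The plywood cheeks outside it end at floor height.
- crate_floor (a point): centre of the flat floor of the wooden catch crate on the same plywood base; floor 12 mm above the table, 134 mm long (x, away from the tray) by 180 mm wide (y), walls 75 to 85 mm high. On its tray side a fixed aluminium slide at 44 degrees runs down to this floor from just under where the tipped tray's lip comes; the tin may come to rest with its tail on the slide.

How it is judged (in metres and radians):
On the way:
1. the released tin's own weight tips the tray: tray past 0.35 rad with the tin on it, the robot touching neither (value of joint tray above 0.35 rad and contact force between tin and tray above 0.1 N and contact force between each of the arm, the fingers and tin below 0.1 N and contact force between each of the fingers, the arm and tray below 0.1 N), for 0.05 s.
At the end, for the whole second after the job is handed in: The oblong tin is at rest at the bottom of the catch crate, flat or with its tail on the fixed slide (its middle between the crate's walls and less than 70 mm above the table), and the empty tray is back level to within 0.1 rad (x of tin_mid in the frame of crate_floor between -0.13 and 0.07 m and y of tin_mid in the frame of crate_floor between -0.09 and 0.09 m and height (world z) of tin_mid below 0.07 m and linear speed of tin below 0.03 m/s and value of joint tray below 0.1 rad); the robot touches nothing.
It fails at once if the tray tipped past 0.25 rad while the robot grips the tin or pushes the tray (value of joint tray above 0.25 rad and (contact force between the fingers and tin above 1 N or contact force between any of the fingers, the arm and tray above 1 N)).
It fails at once if the tin dropped from a height: falling faster than 0.7 m/s (about 25 mm of fall) above the level tray (value of joint tray below 0.1 rad and linear speed of tin above 0.7 m/s and contact force between the fingers and tin below 0.1 N and height (world z) of tin_mid above 0.175 m).
It also fails if it takes over 48 s, if anything falls off the work surface, if the arm or the gripper's body presses on something with over 40 N, if the wrist force passes 120 N, or if a joint passes its speed limit or range.

ROBOT

A 6-joint arm with a two-finger parallel gripper is mounted at the origin on the work surface. World frame = base frame: x ahead of the robot, y to its left, z up, the work surface at z = 0. Lengths are in mm, angles in rad, forces in N, time in s.
With the tool pointing down it reaches from about 325 to 875 mm from the base axis. Payload 4.4 kg.
Tool frame: the origin (TCP) lies on the centre line of the jaws, within the pads' length; the fingertips stand ahead of it and the grasp point (between the pads) lies 6 mm ahead of it (ctrl.tcp_to_tips is the z of the fingertips in the tool frame, in mm); z points along the fingers, y is the line along which they close (so a half turn about z gives the same grasp; the last joint's range is limited). The gripper opens to 85 mm and grips with 20 to 120 N. Pads are 22 mm wide; open, the fingers measure 114 mm over their backs; the gripper's body (76 mm by 85 mm) begins 54 mm behind the grasp point. The pads swing forward as they close: fully open they stand 13 mm farther back than shut.
Start: joints at [-1.312, 0.207, 1.542, -0, 1.393, -0.15], TCP at [228.556, -527.627, 256.282] pointing down, gripper open.
Joint ranges: [-2.73, 2.73], [-0.86, 2.22], [0.23, 2.46], [-1.11, 4.25], [0.08, 2.63], [-2.82, 2.82]. Speed limits (rad/s): [2.79, 2.79, 3.14, 3.14, 3.14, 3.14].

INTERFACE

Orientations are given as a 3x3 rotation matrix whose columns are the frame's x, y, z axes.
In Python, from plant import ctrl, sensors, optics gives the robot as it stands. Calls block until the motion is done:
- ctrl.move_ptp(position, orientation): joint-space move of the TCP to a pose.
- ctrl.move_l(position, rot=None, vel=150, threshold=None): straight line of the TCP; rot=None keeps the orientation; vel is the mean speed in mm/s. With threshold (N) it stops when the force on the tool has changed by that much, and returns True; else False.
- ctrl.set_joints(angles): joint-space move.
- ctrl.gripper_to(opening, force=None): finger opening in mm; force is the grip in N (None keeps the last); returns when the fingers have stopped.
- ctrl.hold(seconds).
- ctrl.solve_ik(position, orientation): joint angles nearest the present ones, or None.
- sensors.read_state(): the state.
- optics.grab_frame(name): name is "scene" or "top"; returns (picture, depth): 420x560x3 uint8, red, green, blue; 420x560 float32, mm along the optical axis (not along the pixel's ray), 0 where there is no reading.
- optics.camera_params(name): a dict with "mtx" (3x3 intrinsics, pixels), "k1" (the pictures are not rectified: a ray, as slopes to the right and down, at radius r is drawn at 1 + k1 r^2 times it, then the intrinsics apply), "R" (3x3) and "t" (3): a world point X has camera coordinates R X + t. Camera axes: x right, y down, z forward; pixel columns grow to the right and rows downward; lengths in mm; the calibration is good to about 2 mm. A picture is of the moment at which its call begins. camera_params takes no time and is no camera call.
A pose or a line that the arm cannot do raises ctrl.MotionError and nothing moves.
- ctrl.finish_job(): hands the job in; it is judged then, once.
The state is a dict: "t": time; "q": joint angles; "qvel": joint speeds; "tau": joint torques, N m; "eef_pos": TCP position; "eef_rot": TCP orientation; "force": force on the tool from outside, world axes, zero at the start; "wrist_torque": the same for the moment, N m; "grip_width": finger opening in mm; "grasp_force": force on a finger pad.
Only numpy, scipy, OpenCV 4.12 (cv2) and the standard library are available. Lean on these libraries where they do the work, as an engineer would, in place of code of your own. Each camera call takes 0.05 s, during which the arm holds its last target. There are 200 camera calls.

## Working session

There is one attempt and no reset: what is moved stays moved. The work goes in short steps, each a Python script; the robot and the scene stay as the last script left them, time stands still between calls to the robot, and variables do not carry over. Pictures are saved under pics/ and viewed, at most 10 in all, crops included, and the job is handed in when it is done.

```bash
mkdir -p pics
python3 - <<'E'
from plant import ctrl,sensors,optics
import cv2,numpy as np
for n in("scene","top"):
    im,d=optics.grab_frame(n); cv2.imwrite(f"pics/{n}0.png",im[:,:,::-1]); np.save(f"{n}0.npy",d)
    print(n,optics.camera_params(n),(d>0).mean())
s=sensors.read_state();print(s,ctrl.tcp_to_tips)
E
```

```text
scene {'mtx': array([[443.99391889,   0.        , 276.28425746],
       [  0.        , 443.99391889, 205.13415973],
       [  0.        ,   0.        ,   1.        ]]), 'k1': -0.12690417485499325, 'R': array([[ 0.25121833,  0.96789019,  0.00882763],
       [ 0.6369406 , -0.15843852, -0.75445604],
       [-0.72883196,  0.19515586, -0.65629122]]), 't': array([-210.38842602, -214.25158818, 1623.67424439])} 0.9959948979591837
top {'mtx': array([[494.88369568,   0.        , 273.63214273],
       [  0.        , 494.88369568, 202.07737696],
       [  0.        ,   0.        ,   1.        ]]), 'k1': -0.003080776366456892, 'R': array([[ 0.0054594 , -0.99998216,  0.00242479],
       [-0.98453229, -0.00579965, -0.17510719],
       [ 0.17511813, -0.0014313 , -0.98454639]]), 't': array([  77.26132525,  534.82688548, 1533.0954136 ])} 0.9959608843537415
{'t': 0.1, 'q': array([-1.31251356e+00,  2.07374722e-01,  1.54278958e+00,  1.46512047e-05,
        1.39353234e+00, -1.50506692e-01]), 'qvel': array([ 0.00032862, -0.00063148, -0.00340657, -0.00034236, -0.0011289 ,
        0.00169273]), 'tau': array([-3.21281213e-04, -3.84089684e+01, -2.92547876e+01, -1.60806267e-04,
        4.84453616e-03, -3.42298115e-06]), 'eef_pos': array([ 228.38925271, -527.0105812 ,  255.22936263]), 'eef_rot': array([[ 9.17603803e-01,  3.97495896e-01, -5.23458178e-04],
       [ 3.97496104e-01, -9.17601599e-01,  2.03788019e-03],
       [ 3.29722952e-04, -2.07803920e-03, -9.99997787e-01]]), 'force': array([-0.74542937, -0.60545595, -0.49534285]), 'wrist_torque': array([ 0.00229427, -0.01759767, -0.01274973]), 'grasp_force': 0.0, 'grip_width': 85.78213200735696} 25.0
```

View pics/top0.png

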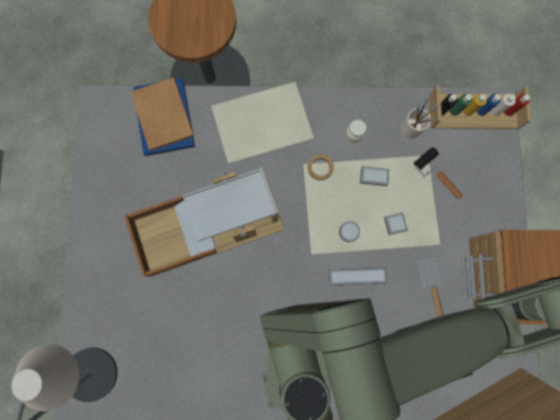

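View pics/scene0.png

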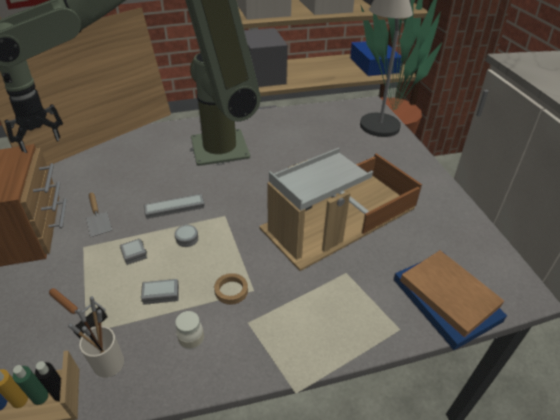

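The top view shows the oblong tin at about (375,176), the square one at (396,223), the round one at (349,231) and the pencil tin at (358,276). The tray spans about (180-278, 170-250), with the crate to its left at about (165,235). Next I'll project the depth to world coordinates.

```bash
cat > h.py <<'E'
import numpy as np,cv2
from plant import ctrl,sensors,optics
def cloud(n,d):
    p=optics.camera_params(n);h,w=d.shape
    uv=np.stack(np.meshgrid(np.arange(w),np.arange(h)),-1).reshape(-1,1,2).astype(float)
    # one-term radial model = OpenCV's k1
    xy=cv2.undistortPoints(uv,p["mtx"],np.array([p["k1"],0,0,0.])).reshape(h,w,2)
    c=np.dstack([xy,np.ones((h,w))])*d[...,None]
    return (c-p["t"])@p["R"]
E
python3 - <<'E'
from h import *
W=cloud("top",np.load("top0.npy"))
def rect(m):
    return cv2.minAreaRect(W[m][:,:2].astype(np.float32))
m=np.zeros(W.shape[:2],bool);m[160:190,355:395]=1
print("table z",np.median(W[190:215,360:380,2]))
t=m&(W[...,2]>18);print("tin",rect(t),t.sum(),np.median(W[t][:,2]),W[t][:,:2].mean(0))
m[:]=0;m[155:265,165:290]=1
for lo,hi in((180,203),(204,230)):
    t=m&(W[...,2]>lo)&(W[...,2]<hi);print("tray",lo,rect(t),t.sum(),np.median(W[t][:,2]),W[t][:,:2].mean(0))
for px in((230,205),(200,215),(255,195),(165,235),(150,235),(268,175),(275,210),(245,238),(190,235)):print(px,W[px[1],px[0]].round())
im=cv2.imread("pics/top0.png")
a=cv2.resize(im[155:285,115:295],None,fx=4.4,fy=4.4,interpolation=2);cv2.imwrite("pics/a.png",a)
b=cv2.resize(im[155:205,340:410],None,fx=10,fy=10,interpolation=2);cv2.imwrite("pics/b.png",b)
E
```

```text
table z -0.3971294461925267
tin ((477.02032470703125, -83.10797119140625), (100.54139709472656, 540.5053100585938), 42.40203857421875) 467 27.300644970169515 [ 621.86634721 -243.71401408]
tray 180 ((499.7131652832031, 205.28233337402344), (191.60382080078125, 245.29945373535156), 20.061010360717773) 4013 191.3526642912572 [499.94929146 207.85066033]
tray 204 ((499.3457946777344, 207.53076171875), (139.4719696044922, 240.05374145507812), 20.044885635375977) 325 208.48969568189162 [507.5292509  179.58306647]
(230, 205) [500. 207. 190.]
(200, 215) [470. 293. 188.]
(255, 195) [530. 135. 187.]
(165, 235) [431. 430.  14.]
(150, 235) [430. 478.  15.]
(268, 175) [635.  99.  -2.]
(275, 210) [481.  77. 221.]
(245, 238) [417. 169.  65.]
(190, 235) [429. 346.  34.]
```

View pics/a.png

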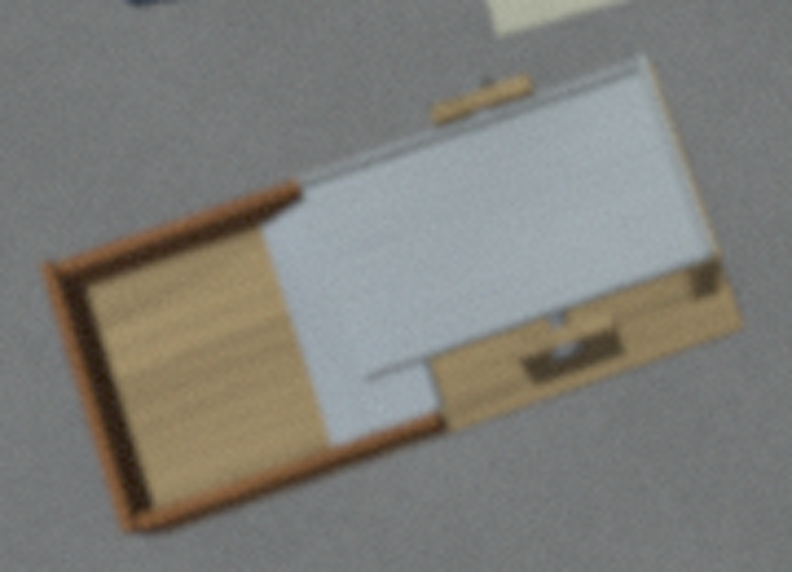

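View pics/b.png

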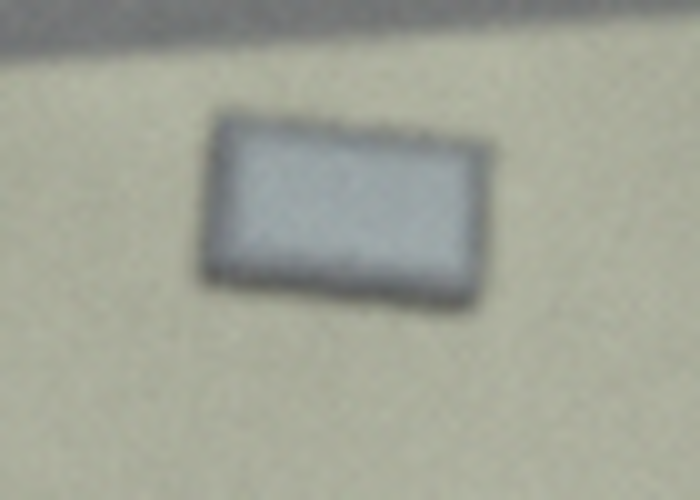

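The crops show the tray's lip lying over the slide, with its long axis pointing at the crate. The tin is clear of its neighbours, its top centred at about (375.5,175). The tray fit is good: centre (499,207.5), 240 x 139 mm, axis at 110°. Next step is to fit the tin and pick it up.

Run:
```python
from h import *
W=cloud("top",np.load("top0.npy"))
m=np.zeros(W.shape[:2],bool);m[160:192,350:400]=1
m&=(W[...,2]>20)&(W[...,2]<40)
P=W[m];P=P[np.linalg.norm(P-np.median(P,0),axis=1)<60]
(c,sz,a)=cv2.minAreaRect(P[:,:2].astype(np.float32));c=np.array(c)
print(c,sz,a,len(P),P.mean(0))
u,s,v=np.linalg.svd(P[:,:2]-P[:,:2].mean(0),full_matrices=False);L=v[0]
print("long",L,np.degrees(np.arctan2(L[1],L[0])))
def R(x):   # tool down, tool x along given direction
    x=np.r_[x,0]/np.linalg.norm(x);z=np.array([0,0,-1.]);return np.column_stack([x,np.cross(z,x),z])
tx=np.array([np.cos(np.radians(110.05)),np.sin(np.radians(110.05))])
spot=np.array([499.35,207.53])+55*tx;print("spot",spot)
if L[1]<0:L=-L
for k in(1,-1):
    for p,x,z in((c,L,27),(c,L,120),(spot,tx,219),(spot,tx,300)):
        q=ctrl.solve_ik([*p,z],R(k*x));print(k,None if q is None else np.round(q,2))
np.savez("g.npz",c=c,L=L,spot=spot,tx=tx)
```

```text
[ 627.26348877 -248.95001221] (90.42505645751953, 57.526283264160156) 84.8678207397461 447 [ 626.97095747 -248.43945832   27.66561434]
long [-0.10278396 -0.9947037 ] -95.89950592207335
spot [480.49379728 259.19665868]
1 [-0.51  0.66  1.42 -0.    1.06 -0.4 ]
1 [-0.51  0.54  1.39 -0.    1.22 -0.4 ]
1 [ 0.34  0.18  1.65 -0.    1.31 -0.01]
1 [ 0.34  0.11  1.56 -0.    1.47 -0.01]
-1 [-0.51  0.66  1.42 -0.    1.06  2.74]
-1 [-0.51  0.54  1.39 -0.    1.22  2.74]
-1 None
-1 None
```

```bash
cat >> h.py <<'E'
def R(x):   # tool down, tool x along given direction
    x=np.r_[x,0]/np.linalg.norm(x);z=np.array([0,0,-1.]);return np.column_stack([x,np.cross(z,x),z])
G=dict(np.load("g.npz")) 
def rep():
    s=sensors.read_state();print(*(f"{k} {np.round(s[k],2)}" for k in("t","eef_pos","force","grip_width","grasp_force")))
E
python3 - <<'E'
from h import *
c,L=G["c"],G["L"]
ctrl.move_ptp([*c,130],R(L)); rep()
ctrl.move_l([*c,45],vel=150)
print(ctrl.move_l([*c,27],vel=40,threshold=6)); rep()
ctrl.gripper_to(45,40); rep()
p=sensors.read_state()["eef_pos"]
ctrl.move_l([*p[:2],60],vel=60); ctrl.hold(.2);rep()
ctrl.move_l([*p[:2],330],vel=200); ctrl.hold(.2);rep()
im,_=optics.grab_frame("scene");cv2.imwrite("pics/c.png",cv2.resize(im[60:360,0:400,::-1],None,fx=2,fy=2))
E
```

```text
t 1.92 eef_pos [ 626.97 -250.38  130.58] force [ 0.38 -0.54  0.65] grip_width 85.71 grasp_force 0.0
False
t 3.24 eef_pos [ 627.11 -248.8    26.65] force [-0.35  0.03 -0.49] grip_width 85.34 grasp_force 0.0
t 3.64 eef_pos [ 628.   -249.32   27.82] force [ 0.44 -0.16  2.8 ] grip_width 53.46 grasp_force 45.68
t 4.54 eef_pos [ 627.51 -249.05   59.29] force [-1.12  0.2  -2.49] grip_width 53.26 grasp_force 45.22
t 6.24 eef_pos [ 627.65 -249.15  328.58] force [-0.26 -0.88 -2.93] grip_width 53.13 grasp_force 45.22
```

View pics/c.png

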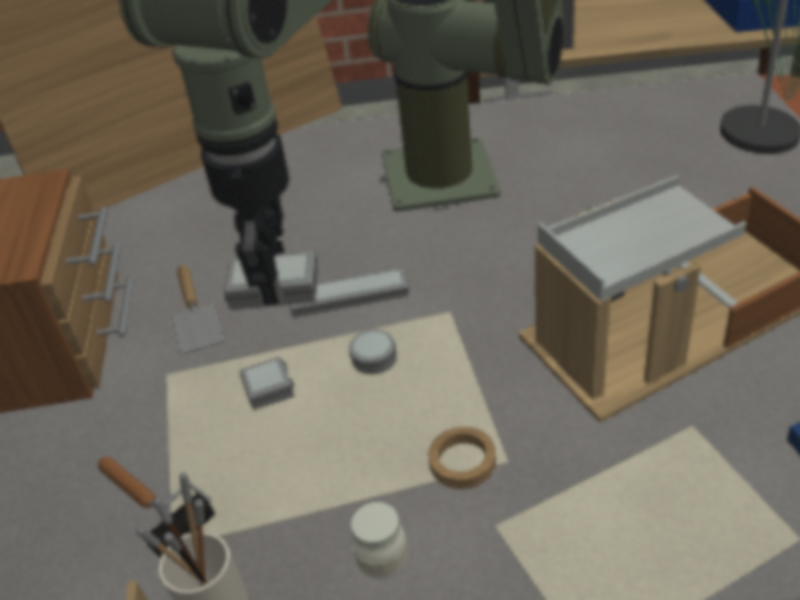

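The picture shows the oblong tin held level and centred in the jaws at about (270,275) in the crop; the other tins haven't moved. Next I'll place it just above the tray floor and release.

Run:
```python
from h import *
p,tx=G["spot"],G["tx"]
ctrl.move_ptp([*p,320],R(tx)); rep()
ctrl.move_l([*p,235],vel=120); ctrl.hold(.2); rep()
print(ctrl.move_l([*p,221],vel=20,threshold=2)); ctrl.hold(.2);rep()
im,_=optics.grab_frame("scene");cv2.imwrite("pics/d.png",cv2.resize(im[100:300,220:460,::-1],None,fx=3,fy=3))
```

```text
t 8.21 eef_pos [481.22 258.46 320.07] force [ 1.02 -0.36 -1.09] grip_width 53.37 grasp_force 45.1
t 9.27 eef_pos [481.16 259.44 236.19] force [-0.35  0.11 -1.43] grip_width 52.98 grasp_force 45.1
False
t 10.32 eef_pos [480.6  259.26 221.21] force [-0.35  0.07 -2.15] grip_width 53.3 grasp_force 45.1
```

View pics/d.png

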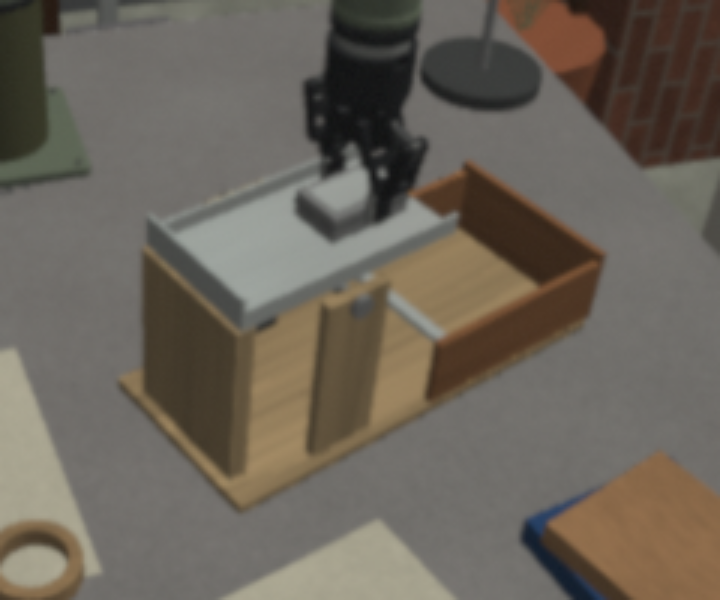

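The picture shows the tin aligned with the tray and just above its floor on the crate side, at about (350,200). The tray is level. Releasing now.

Run:
```python
from h import *
ctrl.gripper_to(76); rep()
ctrl.move_l([*G["spot"],330],vel=200); rep()
ctrl.hold(4)
im,d=optics.grab_frame("scene");cv2.imwrite("pics/e.png",cv2.resize(im[100:300,220:460,::-1],None,fx=3,fy=3))
```

```text
t 10.72 eef_pos [480.8  259.3  221.47] force [-1.11 -0.35  0.4 ] grip_width 76.1 grasp_force 0.0
t 11.42 eef_pos [479.95 259.   328.91] force [-0.13  0.32 -0.74] grip_width 76.0 grasp_force 0.0
```

View pics/e.png

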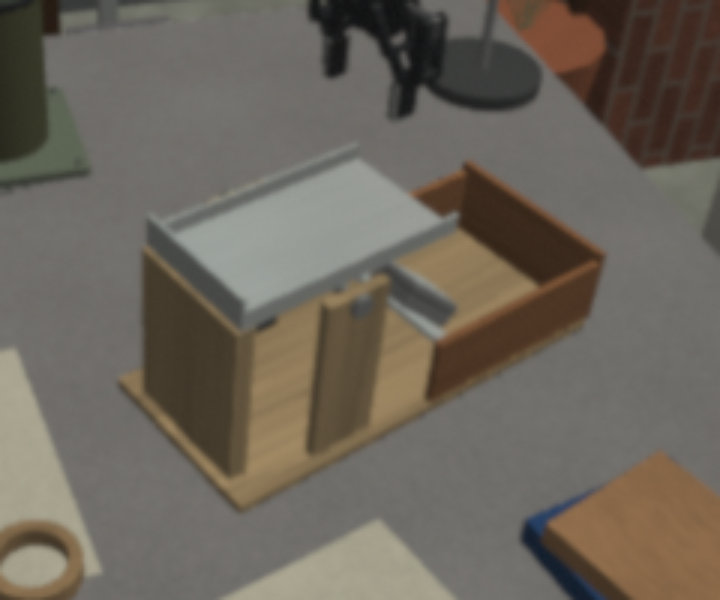

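The tray is empty and level again. The tin shows at about (425,290), at the foot of the slide. I'll move the arm aside and check the tin's position from above.

Run:
```python
from h import *
ctrl.set_joints([-.6,.1,1.5,0,1.5,0]); rep()
im,d=optics.grab_frame("top");W=cloud("top",d)
cv2.imwrite("pics/f.png",cv2.resize(im[155:285,115:295,::-1],None,fx=4.4,fy=4.4,interpolation=2))
tx=G["tx"];ty=np.array([-tx[1],tx[0]]);pv=G["spot"]-65*tx
for r in range(200,262,5):
    print(r,[tuple(np.round([(W[r,c,:2]-pv)@tx,(W[r,c,:2]-pv)@ty,W[r,c,2]]).astype(int)) for c in range(150,216,8)])
```

```text
t 17.29 eef_pos [ 506.41 -240.8   336.04] force [ 0.17  0.45 -0.63] grip_width 75.81 grasp_force 0.0
200 [(np.int64(257), np.int64(-142), np.int64(-3)), (np.int64(232), np.int64(-133), np.int64(-5)), (np.int64(206), np.int64(-123), np.int64(1)), (np.int64(171), np.int64(-93), np.int64(87)), (np.int64(150), np.int64(-91), np.int64(63)), (np.int64(113), np.int64(-52), np.int64(194)), (np.int64(92), np.int64(-45), np.int64(189)), (np.int64(70), np.int64(-38), np.int64(189)), (np.int64(48), np.int64(-28), np.int64(196))]
205 [(np.int64(261), np.int64(-125), np.int64(1)), (np.int64(222), np.int64(-95), np.int64(89)), (np.int64(201), np.int64(-90), np.int64(72)), (np.int64(183), np.int64(-91), np.int64(33)), (np.int64(158), np.int64(-81), np.int64(37)), (np.int64(119), np.int64(-40), np.int64(186)), (np.int64(96), np.int64(-31), np.int64(192)), (np.int64(74), np.int64(-23), np.int64(192)), (np.int64(53), np.int64(-16), np.int64(188))]
210 [(np.int64(252), np.int64(-91), np.int64(76)), (np.int64(235), np.int64(-91), np.int64(40)), (np.int64(-25), np.int64(270), np.int64(1603)), (np.int64(19
[... 3680 characters left out ...]
4(50), np.int64(8)), (np.int64(235), np.int64(59), np.int64(8)), (np.int64(210), np.int64(68), np.int64(16)), (np.int64(187), np.int64(76), np.int64(9)), (np.int64(154), np.int64(94), np.int64(84)), (np.int64(134), np.int64(99), np.int64(59)), (np.int64(116), np.int64(101), np.int64(-7))]
260 [(np.int64(312), np.int64(48), np.int64(11)), (np.int64(287), np.int64(58), np.int64(14)), (np.int64(263), np.int64(66), np.int64(16)), (np.int64(240), np.int64(74), np.int64(11)), (np.int64(204), np.int64(92), np.int64(90)), (np.int64(184), np.int64(98), np.int64(69)), (np.int64(168), np.int64(100), np.int64(6)), (np.int64(145), np.int64(108), np.int64(-2)), (np.int64(120), np.int64(116), np.int64(0))]
```

View pics/f.png

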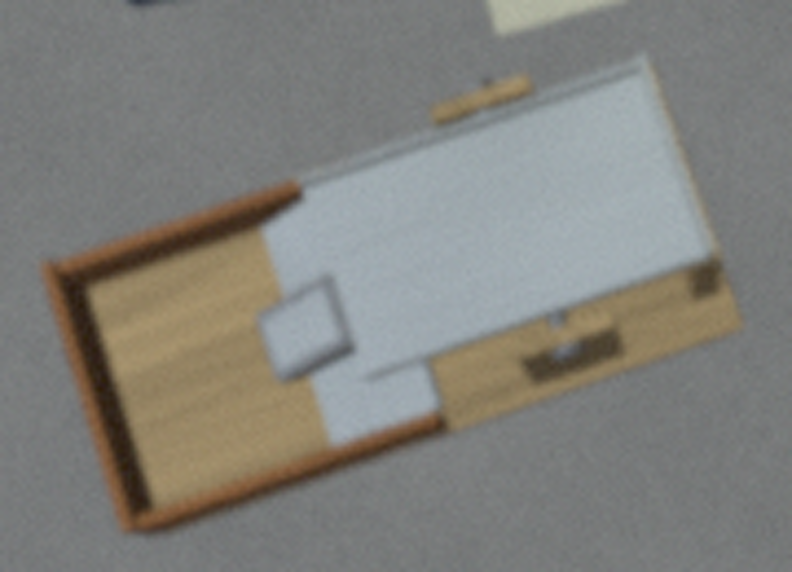

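The tin rests at about (305,330) in the crop, with its nose on the crate floor and its tail on the slide. Its middle is roughly 90 mm tray-side of the floor's centre and 50 mm above the table, which is within the limits, and the tray is level.

```bash
python3 -c "
from h import *
print(ctrl.finish_job())"
```

```text
the job is handed in; nothing more can be done
None
```

I set the oblong tin on the crate half of the tray and let go; it slid into the crate and came to rest with its nose on the floor and its tail on the slide, the empty tray swung back level, and I handed the job in (no verdict was returned).

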